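# Swing the loaded tray carrier round to the green lane

### The arm

A 7-joint arm with a two-finger parallel gripper is mounted at the origin on the work surface. World frame = base frame: x ahead of the robot, y to its left, z up, the work surface at z = 0. Lengths are in m, angles in rad, forces in N, time in s.
With the tool pointing down it reaches from about 0.425 to 0.925 m from the base axis. Payload 6.8 kg.
Tool frame: the origin (TCP) lies midway between the tips of the shut fingers; the grasp point (between the pads) lies 19 mm behind it (bot.pinch_z is the distance from the TCP to the grasp point, in m); z points along the fingers, y is the line along which they close (so a half turn about z gives the same grasp; the last joint's range is limited). The gripper opens to 85 mm and grips with 20 to 120 N. Pads are 22 mm wide; open, the fingers measure 114 mm over their backs; the gripper's body (76 mm by 85 mm) begins 54 mm behind the grasp point. The pads swing forward as they close: fully open they stand 13 mm farther back than shut.
Start: joints at [0.993, 0.477, 0.022, 1.555, -0.011, 1.109, -0.083], TCP at [0.306, -0.602, 0.231] pointing down, gripper open.
Joint ranges: [-2.96, 2.96], [-0.34, 2.1], [-1.41, 1.46], [0.24, 2.44], [-1.37, 4.51], [0.17, 1.92], [-2.96, 2.96]. Speed limits (rad/s): [2.39, 2.39, 3.14, 3.14, 3.14, 3.14, 3.14].

### API

Orientations are given as a unit quaternion [w, x, y, z].
In Python, from station import bot, imaging gives the robot as it stands. The module is installed in compiled form; this text tells all that it offers.
- The arm moves only by the tool carry_out, never from a script. Its argument "targets" is a list of rows, each a list of 5 numbers: the shift along the tool's x, y, z in cm, then the turn about the tool's z in degrees, then the opening, from -1 (shut) to 1 (fully open). In form: [[x, y, z, yaw, gripper], ...]. A call has 1 to 12 rows; each row shifts and turns the commanded pose from where the row before left it, along the tool's axes as they then stand; what a row does not reach is not made up. A row lasts 1/10 s, in which the tool goes at most 50 mm and 8.59 degrees, less where a joint would pass 70% of its speed; a pose out of reach is approached as far as the arm can. A call is refused whole if a number of a shift passes 5 or a number of a turn 8.59, either way. A call with a gripper value outside its range is refused whole. The fingers move at their own pace and stop on an object; "force" is the grip in N (left out, the last holds). Time passes only in rows, so rows that do not move let the fingers close. It gives the time, the measured TCP pose, the force, the opening and the grip force at its end, in the units of the state.
- bot.get_obs(): the state, without advancing time (a new reading comes with each control period).
- imaging.read_camera(name): name is "scene" or "side" or "wrist"; returns the picture (480x640x3 uint8, red, green, blue); there is no depth.
- imaging.calibration(name): a dict with "fx", "fy", "cx", "cy" (pixels), "extrinsics" (4x4, takes a point from world to camera coordinates). Camera axes: x right, y up, looking along -z (the intrinsics and any distortion apply to the point x, -y, -z); pixel columns grow to the right and rows downward; lengths in m; the calibration is good to about 2 mm. A picture is of the moment at which its call begins: read the wrist's pose just before it. calibration takes no time and is no camera call; for the wrist camera it gives the pose at the moment of the call.
- bot.hand_in(): hands the job in; it is judged then, once.
The state is a dict: "t": time; "q": joint angles; "joint_vel": joint speeds; "joint_torque": joint torques, N m; "eef_pos": TCP position; "tool_rot": TCP orientation; "contact_force": force on the tool from outside, world axes, zero at the start; "torque": the same for the moment, N m; "gripper_width": opening from 0.0 (shut) to 1.0 (fully open); "grasp_force": force on a finger pad.
Only numpy, scipy, OpenCV 4.12 (cv2) and the standard library are available. Lean on these libraries where they do the work, as an engineer would, in place of code of your own. Each camera call takes 0.05 s, during which the arm holds its last target. There are 200 camera calls.

### The job

Swing the heavy loaded tray carrier round until its centre line points at the green-topped reader post, and bring it to a standstill there, neither swung fast nor banged on its end stops. Push it gently by nothing but the working faces of the two orange sprung pads inside its fork (do not grip it, do not compress a pad hard, do not touch its frame, tray or pad caps, and leave the posts and everything else on the bench alone). Let go, and leave the carrier standing still, on its own, pointing at the green post for several seconds.

Things in the scene. Friction and masses are not known exactly. Their poses are not given: they have to be found in the camera images.
- station: Swivel station fixed to the bench, placed differently each time: base plate 220 x 400 x 15 mm round the foot of an upright steel bearing post (radius 34, top 202 mm above the bench), and a thin strip from it towards the robot. Origin: bench height, 250 mm from the post's axis on its robot side; the vertical swivel axis lies at station +x 250 mm.
- carrier (a joint): Angle (rad) of the heavy carrier about the swivel axis; 0 = along station -x, positive = counterclockwise from above (fork moves to station -y). At +-0.95 it bangs on rubber end stops. Inertia about the axis 0.73 kg m2 nominal (+-30 %); nearly free bearing: damping 0.04 N m s/rad, dry friction 0.002 N m: it coasts for many seconds. At rest at the start.
- frame: White frame of the carrier; origin on its centre line 262 mm from the swivel axis, bench height, -x away from the axis. Two prongs, 260 to 400 mm from the axis, 30 mm wide, centred 137 mm either side of the centre line, top at 149 mm, form a fork open to the robot, empty inside and below. Tray of cartons, 360 mm wide, 60 to 210 mm from the axis, top 167 mm. Not to be touched.
- pointer (a point): Blue mark on top of the fork's crossbar (30 mm thick, 300 mm wide, top at 130 mm), on the carrier's centre line, 262 mm from the swivel axis. Axes turn with the carrier: -x away from the swivel axis along the centre line, which is the line that must point at the post.
- pad_l_face (a point): Middle of the working face of the left orange pad (carrier's +y side), near its top: 340 mm along the centre line from the axis, 80 mm beside it, height 145 mm; moves with the pad. The two pad faces are vertical, face each other and stand 160 mm apart. Pushing this one (towards the carrier's +y) turns the carrier to negative angles.
- pad_r_face (a point): The same on the right orange pad (carrier's -y side). Pushing it (towards the carrier's -y) turns the carrier to positive angles.
- pad_l: Left orange pad: block 100 mm long (290 to 390 mm from the axis), 40 mm thick, height 60 to 146 mm, sliding across the fork on a spring: 120 N/m, no preload, 30 mm stroke, hardly damped, so it throws the carrier back like a bumper. Origin: block centre; moves as pressed.
- pad_r: Right orange pad, the mirror image of the left one.
- pad_l_cap: Thin black cap on top of the left pad, 146 to 150 mm above the bench, set back 6 mm from the orange face. Not to be touched.
- pad_r_cap: The same on the right pad. Not to be touched.
- green_post: Code-reader post with a green disc top, radius 24, height 52 mm, on a 60 mm square foot, fixed to the bench near the robot, on the left or the right. Origin: centre of the underside. The carrier must point at this one.
- grey_post: The same kind of post with a black disc top: the other lane. Not a target.
- carton_a: Bystander: flat green carton 55 x 120 x 30 mm, loose, origin at the centre of its underside. Leave alone.
- clear_tray: Bystander: empty clear divided tray 200 x 150 x 55 mm, loose, origin at the centre of its underside. Leave alone.
- sanitiser: Bystander: blue bottle, radius 30, height 140 mm, loose, origin at the centre of its underside. Leave alone.
- pen_cup: Bystander: grey open cup, radius 35, height 90 mm, loose, origin at the centre of its underside. Leave alone.
Not all that is in view belongs to the job. What is shaped like the green_post but blue or yellow is not meant.

How it is judged:
On the way:
1. untouched by the robot, the carrier stands still pointing at the green post for 3 s (y of green_post in the frame of pointer between -0.028 and 0.028 m and velocity of joint carrier between -0.025 and 0.025 rad/s and contact force between each of the arm, the fingers and station below 0.05 N), for 3 s.
At the end, for the whole second after the job is handed in: The green post lies within 28 mm of the carrier's centre line, and the carrier turns slower than 0.025 rad/s, standing on its own, after it has stood like that untouched for 3 s (y of green_post in the frame of pointer between -0.028 and 0.028 m and velocity of joint carrier between -0.025 and 0.025 rad/s).
It fails at once if the carrier reaches an end stop or swings faster than 0.8 rad/s (value of joint carrier above 0.92 rad or value of joint carrier below -0.92 rad or velocity of joint carrier above 0.8 rad/s or velocity of joint carrier below -0.8 rad/s).
It fails at once if a pad is pushed with more than 15 N (contact force between anything else and pad_l above 15 N or contact force between anything else and pad_r above 15 N).
It fails at once if frame, tray or pad caps are touched (contact force between any of the arm, the fingers and frame above 0.5 N or contact force between any of the arm, the fingers and pad_l_cap above 0.5 N or contact force between any of the arm, the fingers and pad_r_cap above 0.5 N).
It fails at once if a reader post is touched (contact force between any of the arm, the fingers and green_post above 1 N or contact force between any of the arm, the fingers and grey_post above 1 N).
It fails at once if a bystander is moved more than 20 mm (distance of any of carton_a, clear_tray, sanitiser, pen_cup from where it was at the start of the episode above 0.02 m).
It also fails if it takes over 45 s, if anything falls off the work surface, if the arm or the gripper's body presses on something with over 40 N, if the wrist force passes 120 N, or if a joint passes its speed limit or range.

## Working session

There is one attempt and no reset: what is moved stays moved. The work goes in short steps, Python scripts to look and compute and a tool call to move; the robot and the scene stay as the last step left them, time stands still between calls to the robot, and variables do not carry over. Pictures are saved under pics/ and viewed, at most 10 in all, crops included, and the job is handed in when it is done.

Besides the shell and the picture viewer there is one more tool, called by a JSON object that holds its "fn" and its "kwargs", one argument or row to a line. carry_out: Moves the arm, as the interface text tells. Its arguments: {"type":"object","properties":{"targets":{"type":"array"},"force":{"type":"number"}},"required":["targets"]}

```bash
mkdir -p pics
python3 - <<'E'
from station import bot, imaging
import cv2, numpy as np
for n in ("scene","side"):
    im=imaging.read_camera(n); c=imaging.calibration(n); print(n,{k:(np.round(v,4).tolist()) for k,v in c.items()})
    cv2.imwrite(f"pics/{n}0.png",im[:,:,::-1])
o=bot.get_obs(); print(o)
E
```

```text
scene {'fx': 469.7634, 'fy': 469.7634, 'cx': 323.2798, 'cy': 235.6755, 'extrinsics': [[0.1783, 0.9838, 0.018, -0.076], [-0.6547, 0.105, 0.7486, 0.2384], [0.7346, -0.1453, 0.6628, -1.5992], [0.0, 0.0, 0.0, 1.0]]}
side {'fx': 547.5012, 'fy': 547.5012, 'cx': 327.0967, 'cy': 244.6613, 'extrinsics': [[-0.8258, -0.564, -0.0046, 0.426], [0.3035, -0.4512, 0.8392, -0.2466], [-0.4754, 0.6916, 0.5438, -1.5698], [0.0, 0.0, 0.0, 1.0]]}
{'t': 0.1, 'q': array([ 0.99295457,  0.4777582 ,  0.02237122,  1.55636051, -0.01149667,
        1.10929934, -0.08307568]), 'joint_vel': array([ 0.00087538, -0.00255011,  0.00106589, -0.00245247,  0.00127303,
       -0.00055006, -0.0015721 ]), 'joint_torque': array([ 3.17489008e-03, -5.97765326e+01,  1.61296796e+00, -2.81955796e+01,
        1.27695763e-02,  5.11365026e-03, -4.46667786e-05]), 'eef_pos': array([ 0.30527082, -0.60141929,  0.23039281]), 'tool_rot': array([-8.05853645e-04,  9.72541678e-01,  2.32727231e-01, -2.65308278e-04]), 'contact_force': array([-0.21278828, -0.01229274,  0.03493745]), 'torque': array([0.0061631 , 0.04406091, 0.03373411]), 'grasp_force': 0.0, 'gripper_width': 1.0030777746395874}
```

View pics/scene0.png

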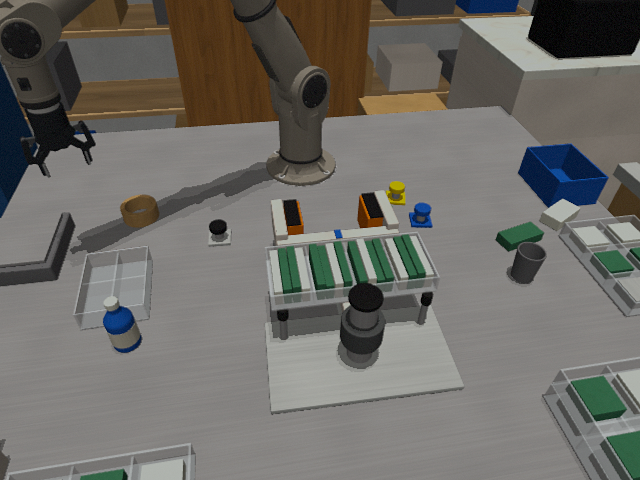

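View pics/side0.png

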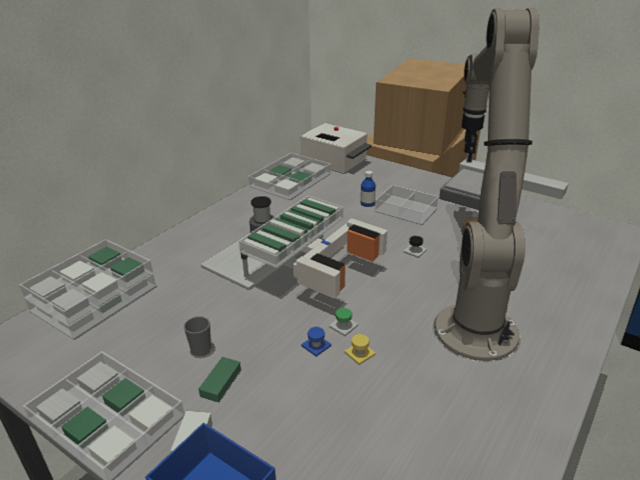

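The scene view shows the carrier in the centre with its blue mark at about (338,233), post top (366,293) and orange pads (293,215) and (373,210). The black post is at (218,228). The possible targets in the side view are the green disc on a white foot (344,314), the blue one (316,333) and the yellow one (360,342). The green disc fits; in the scene view it is hidden behind a prong. I'll confirm this in a crop.

Run:
```python
import cv2, numpy as np
a=cv2.imread("pics/side0.png")[190:370,220:440]; b=cv2.imread("pics/scene0.png")[170:320,250:450]
a=cv2.resize(a,None,fx=3.3,fy=3.3,interpolation=cv2.INTER_CUBIC);b=cv2.resize(b,None,fx=4,fy=4,interpolation=cv2.INTER_CUBIC)
cv2.imwrite("pics/ca.png",a);cv2.imwrite("pics/cb.png",b)
```

```text
(no output)
```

View pics/ca.png

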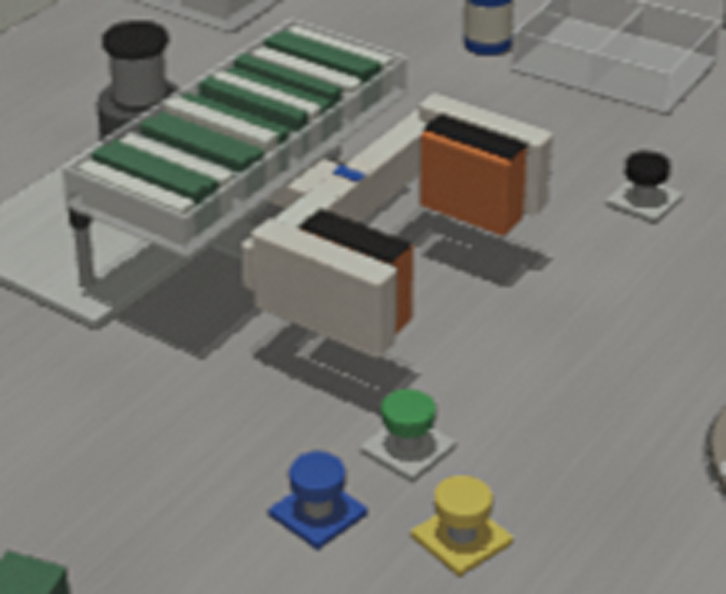

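View pics/cb.png

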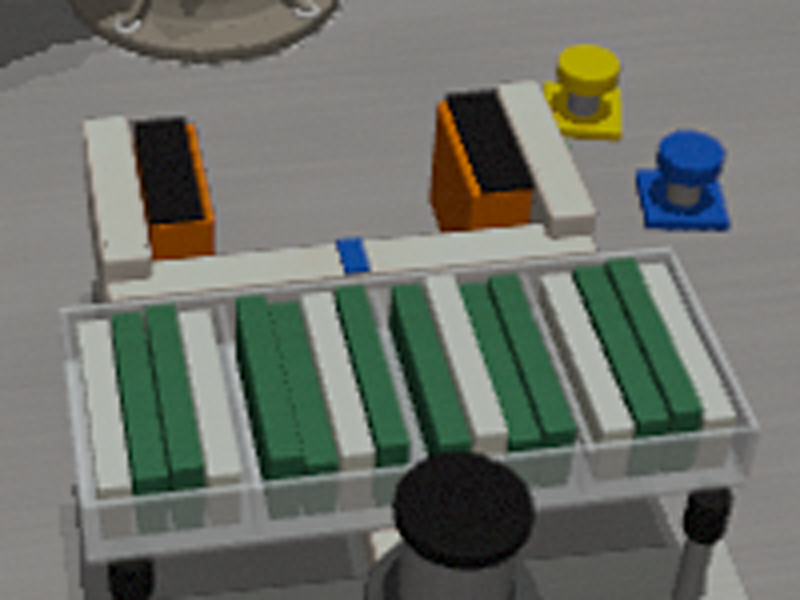

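The crops confirm it: green disc on a white foot at side (344,312), with the blue and yellow decoys beside it. Now I'll triangulate and fit the carrier model.

```bash
cat > h.py <<'E'
from station import bot, imaging
import numpy as np, cv2
from scipy.optimize import least_squares
C={n:imaging.calibration(n) for n in ("scene","side")}
def proj(n,p,c=None):
    c=c or C[n]; q=np.asarray(c["extrinsics"])@np.append(p,1)
    return np.array([c["cx"]+c["fx"]*q[0]/-q[2], c["cy"]-c["fy"]*q[1]/-q[2]])
def tri(a,b):
    r=least_squares(lambda p:np.r_[proj("scene",p)-a,proj("side",p)-b],[.6,0,.1]); return r.x,np.abs(r.fun).max()
def atz(n,uv,z):
    r=least_squares(lambda p:proj(n,[p[0],p[1],z])-uv,[.6,0]); return r.x
S=lambda x,y:np.array([220+x/3.3,190+y/3.3]); T=lambda x,y:np.array([250+x/4,170+y/4])
E
python3 - <<'E'
from h import *
for k,a,b in [("blue",T(690,152),S(318,467)),("yel",T(589,65),S(464,494)),("bear",T(463,508),S(135,40)),("ptr",T(353,255),S(348,173)),("grey",np.array([218,226.]),S(647,166)),
 ("Rend in",T(128,117),S(530,140)),("Lend out",T(535,83),S(375,283))]:
    p,e=tri(a,b); print(k,p.round(4),e.round(2))
print("green z.052",atz("side",S(409,403),.052),"foot z.006",atz("side",S(409,446),.006))
print("bear z", atz("side",S(135,40),.202),atz("scene",T(463,508),.202))
print("ptr z", atz("side",S(348,173),.13),atz("scene",T(353,255),.13))
# carrier fit
def loc(ax,ay,th,u,v,z):  # u along centre line away from axis, v = carrier +y
    # -x dir = d ; carrier x = -d ; y = rot90(x)
    x=np.array([np.cos(th),np.sin(th)]); y=np.array([-x[1],x[0]])
    q=np.array([ax,ay])-u*x+v*y; return [q[0],q[1],z]
obs=[("scene",T(463,508),0,0,.202),("side",S(135,40),0,0,.202),("scene",T(353,255),.262,0,.13),("side",S(348,173),.262,0,.13),
("scene",T(84,122),.4,-.152,.149),("scene",T(128,117),.4,-.122,.149),("scene",T(500,86),.4,.122,.149),("scene",T(535,83),.4,.152,.149),
("side",S(375,283),.4,.152,.149),("side",S(395,265),.4,.122,.149),("side",S(551,133),.4,-.152,.149),("side",S(530,140),.4,-.122,.149)]
f=lambda p:np.concatenate([proj(n,loc(*p,u,v,z))-uv for n,uv,u,v,z in obs])
r=least_squares(f,[.8,0,0],loss="soft_l1"); print("axis,th",r.x.round(4)); print(r.fun.reshape(-1,2).round(1).tolist() if r.fun.size==2*len(obs) else "")
g=atz("side",S(409,403),.052); d=r.x[:2]-g; print("target th",np.arctan2(d[1],d[0]),"dist",np.hypot(*d))
a,b=atz("scene",[275,405],.015),atz("scene",[461,388],.015); print("plate edge",a,b,np.hypot(*(b-a)),"yaw",np.arctan2(-(b-a)[0],(b-a)[1]))
for n,uv,z in [("carton",[520,233],.03)]: print(n,atz("scene",uv,z))
E
```

```text
blue [0.3452 0.3039 0.0487] 0.47
yel [0.2284 0.2635 0.048 ] 0.53
bear [0.7692 0.0177 0.1934] 0.07
ptr [0.5079 0.0199 0.1292] 0.0
grey [ 0.3308 -0.2762  0.0444] 0.2
Rend in [ 0.3774 -0.1012  0.1501] 0.3
Lend out [0.3753 0.1708 0.1453] 0.2
green z.052 [0.32444485 0.19474003] foot z.006 [0.32217099 0.1972324 ]
bear z [0.75830497 0.02930138] [0.77643494 0.01526153]
ptr z [0.50720845 0.02084252] [0.5087558  0.01964334]
axis,th [ 0.7739  0.0162 -0.0121]
[[0.1, -1.1], [-1.0, -2.8], [0.2, 0.9], [-1.0, -0.7], [-0.5, -0.8], [0.1, -0.6], [-1.0, -0.8], [1.2, -1.0], [-0.4, -0.8], [-0.5, -0.5], [-0.0, -1.4], [1.6, 0.6]]
target th -0.3781484247398947 dist 0.4836070317317694
plate edge [ 0.86427796 -0.17671072] [0.89125101 0.20271209] 0.38038035746576426 yaw -0.07097029679569801
carton [0.47491356 0.54828736]
```

The axis is at (0.774, 0.016), the carrier line is at -0.012 rad and the green post is at about (0.323, 0.196). The target line is therefore about -0.379 rad, a turn of -0.367 rad that pushes the left pad. First I turn the tool and shut the fingers.

{"fn": "carry_out", "kwargs": {
  "targets": [
    [0,0,0,-7.6,-1],
    [0,0,0,-7.6,-1],
    [0,0,0,-7.6,-1],
    [0,0,0,-7.6,-1],
    [0,0,0,-7.6,-1],
    [0,0,0,-7.6,-1],
    [0,0,0,-7.6,-1]
  ]
}}

```text
t: 0.8
eef_pos: [0.3054, -0.6016, 0.2307]
tool_rot: [-0.001, 0.764, 0.646, 0.0]
contact_force: [0.7, -0.3, -0.7]
gripper_width: -0.004
grasp_force: 0.0
```

{"fn": "carry_out", "kwargs": {
  "targets": [
    [4,0.18,0,0,-1],
    [4.5,0.21,0,0,-1],
    [4.5,0.21,0,0,-1],
    [4.5,0.21,0,0,-1],
    [4.5,0.21,0,0,-1],
    [4.5,0.21,0,0,-1],
    [4.5,0.21,0,0,-1],
    [4.5,0.21,0,0,-1],
    [4.5,0.21,0,0,-1],
    [4.5,0.21,0,0,-1],
    [4.5,0.21,0,0,-1],
    [4.5,0.21,0,0,-1]
  ]
}}

```text
t: 2.0
eef_pos: [0.4217, -0.0774, 0.2313]
tool_rot: [0.0, 0.765, 0.643, -0.0]
contact_force: [0.1, -1.0, 0.5]
gripper_width: 0.002
grasp_force: 0.0
```

{"fn": "carry_out", "kwargs": {
  "targets": [
    [4,0.2,0,0,-1],
    [4,0.2,0,0,-1],
    [3,0.15,0,0,-1],
    [1,0,0,0,-1],
    [0,0,2,0,-1],
    [0,0,3,0,-1],
    [0,0,3,0,-1],
    [0,0,2.1,0,-1],
    [0,0,1,0,-1],
    [0,0,0,0,-1],
    [0,0,0,0,-1]
  ]
}}

```text
t: 3.1
eef_pos: [0.4484, 0.038, 0.1209]
tool_rot: [0.0, 0.766, 0.643, 0.0]
contact_force: [0.6, 0.5, -0.2]
gripper_width: -0.005
grasp_force: 0.0
```

Run:
```python
from h import *
im=imaging.read_camera("scene"); side=imaging.read_camera("side")
cv2.imwrite("pics/s1.png",np.hstack([cv2.resize(im[150:330,230:450,::-1],(400,327)),cv2.resize(side[180:360,230:450,::-1],(400,327))]))
def blue(n,im,uv,r=25):
    hsv=cv2.cvtColor(im,cv2.COLOR_RGB2HSV); m=cv2.inRange(hsv,(105,150,60),(125,255,255))
    k,l,st,c=cv2.connectedComponentsWithStats(m); return [(st[i,4],c[i].round(1).tolist()) for i in range(1,k) if st[i,4]>10]
print(blue("scene",im,0)); print(blue("side",side,0))
for i in range(5):
    imaging.read_camera("side"); o=bot.get_obs(); print(o["t"],o["contact_force"].round(3),o["eef_pos"].round(4))
```

```text
[(np.int32(713), [487.4, 5.5]), (np.int32(89), [76.4, 132.6]), (np.int32(3829), [561.6, 174.5]), (np.int32(119), [2.2, 202.3]), (np.int32(387), [420.7, 215.4]), (np.int32(47), [337.7, 233.7]), (np.int32(622), [118.0, 320.7]), (np.int32(86), [128.3, 348.1])]
[(np.int32(141), [367.9, 185.0]), (np.int32(25), [367.2, 204.1]), (np.int32(14), [324.6, 241.9]), (np.int32(259), [635.2, 320.4]), (np.int32(141), [315.7, 332.9]), (np.int32(142), [315.2, 347.2]), (np.int32(4052), [211.1, 460.8])]
3.25 [-0.349  0.274  0.513] [0.4488 0.0382 0.1214]
3.3 [1.022 0.272 0.331] [0.4487 0.0382 0.1212]
3.35 [ 0.173 -0.869 -0.784] [0.4485 0.0382 0.1211]
3.4 [ 0.452  0.313 -0.184] [0.4484 0.0382 0.121 ]
3.45 [-0.952 -0.109 -0.52 ] [0.4483 0.0381 0.1208]
```

View pics/s1.png

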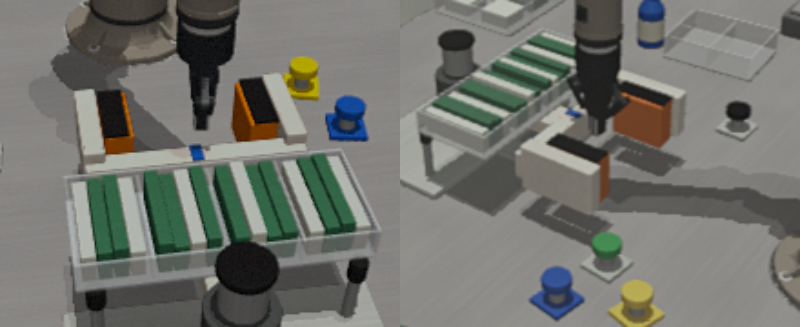

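The scene camera tracks the blue mark well, while force noise is about 0.6 N. I'll approach, then make a slow constant-speed push of 15 mm/s.

```bash
cat >> h.py <<'E'
AX=np.array([.7739,.0162])
def theta(n=1):
    out=[]
    for i in range(n):
        t=bot.get_obs()["t"]; im=imaging.read_camera("scene")
        m=cv2.inRange(cv2.cvtColor(im,cv2.COLOR_RGB2HSV),(105,150,60),(125,255,255))
        k,l,st,c=cv2.connectedComponentsWithStats(m)
        w=[(c[i],st[i,4]) for i in range(1,k) if 20<st[i,4]<80 and 300<c[i][0]<410 and 215<c[i][1]<260]
        if len(w)!=1: print(t,"mark?",w); continue
        p=atz("scene",w[0][0],.13); d=AX-p; out.append((t,np.arctan2(d[1],d[0]),np.hypot(*d)))
    return np.array(out)
def report(n=1):
    r=theta(n); o=bot.get_obs(); p=o["eef_pos"][:2]; 
    for a in r: print("t %.2f th %.4f r %.4f"%tuple(a))
    th=r[-1,1]; x=np.array([np.cos(th),np.sin(th)]); y=np.array([-x[1],x[0]]); q=p-AX
    print("now t",round(o["t"],2),"tool",p.round(4),"u %.4f v %.4f"%(-q@x,q@y)); return r
E
python3 -c "from h import *; report(1)"
```

```text
t 3.45 th -0.0077 r 0.2659
now t 3.5 tool [0.4482 0.0382] u 0.3259 v 0.0195
```

{"fn": "carry_out", "kwargs": {
  "targets": [
    [1,0,0,0,-1],
    [1.2,0,0,0,-1],
    [0.8,0,0,0,-1],
    [0.15,0,0,0,-1],
    [0.15,0,0,0,-1],
    [0.15,0,0,0,-1],
    [0.15,0,0,0,-1],
    [0.15,0,0,0,-1],
    [0.15,0,0,0,-1],
    [0.15,0,0,0,-1],
    [0.15,0,0,0,-1],
    [0.15,0,0,0,-1]
  ]
}}

```text
t: 4.7
eef_pos: [0.4554, 0.0811, 0.1203]
tool_rot: [0.0, 0.765, 0.644, -0.0]
contact_force: [-0.1, -0.6, -0.4]
gripper_width: -0.002
grasp_force: 0.0
```

{"fn": "carry_out", "kwargs": {
  "targets": [
    [0.15,0,0,0,-1],
    [0.15,0,0,0,-1],
    [0.15,0,0,0,-1],
    [0.15,0,0,0,-1],
    [0.15,0,0,0,-1],
    [0.15,0,0,0,-1],
    [0.15,0,0,0,-1],
    [0.15,0,0,0,-1],
    [0.15,0,0,0,-1],
    [0.15,0,0,0,-1]
  ]
}}

```text
t: 5.7
eef_pos: [0.4582, 0.0959, 0.1203]
tool_rot: [0.0, 0.765, 0.644, 0.0]
contact_force: [-0.0, -0.1, 0.5]
gripper_width: 0.002
grasp_force: 0.2
```

```bash
python3 -c "from h import *; report(3)"
```

```text
t 5.70 th -0.0233 r 0.2668
t 5.75 th -0.0275 r 0.2664
t 5.80 th -0.0313 r 0.2670
now t 5.85 tool [0.4581 0.096 ] u 0.3182 v 0.0699
```

{"fn": "carry_out", "kwargs": {
  "targets": [
    [-0.8,-0.3,0,0,-1],
    [-0.8,-0.4,0,0,-1],
    [-0.8,-0.4,0,0,-1],
    [-0.4,-0.2,0,0,-1],
    [0,0,0,0,-1]
  ]
}}

```text
t: 6.35
eef_pos: [0.4398, 0.0694, 0.1203]
tool_rot: [0.0, 0.766, 0.643, -0.0]
contact_force: [-0.4, 0.0, 0.1]
gripper_width: 0.001
grasp_force: 0.0
```

```bash
python3 -c "
from h import *
report(6)"
```

```text
t 6.35 th -0.0668 r 0.2656
t 6.40 th -0.0706 r 0.2658
t 6.45 th -0.0740 r 0.2654
t 6.50 th -0.0766 r 0.2659
t 6.55 th -0.0810 r 0.2662
t 6.60 th -0.0850 r 0.2662
now t 6.65 tool [0.4406 0.0708] u 0.3367 v 0.0261
```

{"fn": "carry_out", "kwargs": {
  "targets": [
    [0,0,0,0,-1],
    [0,0,0,0,-1],
    [0,0,0,0,-1],
    [0,0,0,0,-1],
    [0,0,0,0,-1],
    [0,0,0,0,-1],
    [0,0,0,0,-1]
  ]
}}

```text
t: 7.35
eef_pos: [0.4404, 0.0704, 0.1203]
tool_rot: [0.0, 0.765, 0.644, 0.0]
contact_force: [0.0, 0.7, 0.5]
gripper_width: 0.004
grasp_force: 0.0
```

```bash
python3 -c "
from h import *
report(4)"
```

```text
t 7.35 th -0.1336 r 0.2666
t 7.40 th -0.1360 r 0.2668
t 7.45 th -0.1389 r 0.2669
t 7.50 th -0.1428 r 0.2666
now t 7.55 tool [0.4404 0.0705] u 0.3378 v 0.0062
```

{"fn": "carry_out", "kwargs": {
  "targets": [
    [0,0,0,0,-1],
    [0,0,0,0,-1],
    [0,0,0,0,-1],
    [0,0,0,0,-1],
    [0,0,0,0,-1],
    [0,0,0,0,-1],
    [0,0,0,0,-1],
    [0,0,0,0,-1],
    [0,0,0,0,-1],
    [0,0,0,0,-1],
    [0,0,0,0,-1],
    [0,0,0,0,-1]
  ]
}}

```text
t: 8.75
eef_pos: [0.4404, 0.0705, 0.1203]
tool_rot: [0.0, 0.765, 0.644, 0.0]
contact_force: [0.6, -0.2, -1.1]
gripper_width: -0.002
grasp_force: 0.0
```

{"fn": "carry_out", "kwargs": {
  "targets": [
    [0,0,0,0,-1],
    [0,0,0,0,-1],
    [0,0,0,0,-1],
    [0,0,0,0,-1],
    [0,0,0,0,-1],
    [0,0,0,0,-1]
  ]
}}

```text
t: 9.35
eef_pos: [0.4404, 0.0705, 0.1203]
tool_rot: [0.0, 0.765, 0.644, 0.0]
contact_force: [0.8, -0.5, -0.1]
gripper_width: -0.002
grasp_force: 0.0
```

```bash
python3 -c "
from h import *
report(6)"
```

```text
t 9.35 th -0.2464 r 0.2649
t 9.40 th -0.2468 r 0.2646
t 9.45 th -0.2512 r 0.2651
t 9.50 th -0.2547 r 0.2655
t 9.55 th -0.2556 r 0.2645
t 9.60 th -0.2591 r 0.2651
now t 9.65 tool [0.4404 0.0704] u 0.3363 v -0.0330
```

{"fn": "carry_out", "kwargs": {
  "targets": [
    [0,0,0,0,-1],
    [0,0,0,0,-1],
    [0,0,0,0,-1],
    [0,0,0,0,-1],
    [0,0,0,0,-1],
    [0,0,0,0,-1],
    [0,0,0,0,-1],
    [0,0,0,0,-1],
    [0,0,0,0,-1],
    [0,0,0,0,-1],
    [0,0,0,0,-1],
    [0,0,0,0,-1]
  ]
}}

```text
t: 10.85
eef_pos: [0.4404, 0.0705, 0.1203]
tool_rot: [0.0, 0.765, 0.644, 0.0]
contact_force: [-0.6, 0.5, 0.4]
gripper_width: 0.001
grasp_force: 0.0
```

```bash
python3 -c "
from h import *
report(10)"
```

```text
t 10.85 th -0.3189 r 0.2670
t 10.90 th -0.3202 r 0.2660
t 10.95 th -0.3239 r 0.2663
t 11.00 th -0.3254 r 0.2662
t 11.05 th -0.3279 r 0.2661
t 11.10 th -0.3296 r 0.2654
t 11.15 th -0.3318 r 0.2652
t 11.20 th -0.3341 r 0.2656
t 11.25 th -0.3358 r 0.2661
t 11.30 th -0.3387 r 0.2656
now t 11.35 tool [0.4404 0.0705] u 0.3326 v -0.0596
```

```bash
python3 -c "
from h import *
report(14)"
```

```text
t 11.35 th -0.3409 r 0.2649
t 11.40 th -0.3420 r 0.2651
t 11.45 th -0.3454 r 0.2652
t 11.50 th -0.3477 r 0.2654
t 11.55 th -0.3488 r 0.2651
t 11.60 th -0.3514 r 0.2653
t 11.65 th -0.3530 r 0.2652
t 11.70 th -0.3554 r 0.2656
t 11.75 th -0.3573 r 0.2657
t 11.80 th -0.3595 r 0.2654
t 11.85 th -0.3618 r 0.2653
t 11.90 th -0.3629 r 0.2656
t 11.95 th -0.3646 r 0.2652
t 12.00 th -0.3658 r 0.2653
now t 12.05 tool [0.4404 0.0705] u 0.3309 v -0.0685
```

```bash
python3 -c "
from h import *
report(1)"
```

```text
t 12.05 th -0.3658 r 0.2653
now t 12.1 tool [0.4404 0.0705] u 0.3309 v -0.0686
```

{"fn": "carry_out", "kwargs": {
  "targets": [
    [2.5,0,0,0,-1],
    [3,0,0,0,-1],
    [1.3,0,0,0,-1],
    [0,0,0,0,-1]
  ]
}}

```text
t: 12.5
eef_pos: [0.4522, 0.1393, 0.1204]
tool_rot: [-0.0, 0.764, 0.645, 0.001]
contact_force: [0.7, -0.8, 0.2]
gripper_width: 0.003
grasp_force: 0.0
```

```bash
python3 -c "
from h import *
report(16)"
```

```text
t 12.50 th -0.3658 r 0.2653
t 12.55 th -0.3658 r 0.2653
t 12.60 th -0.3658 r 0.2653
t 12.65 th -0.3658 r 0.2653
t 12.70 th -0.3658 r 0.2653
t 12.75 th -0.3658 r 0.2653
t 12.80 th -0.3658 r 0.2653
t 12.85 th -0.3658 r 0.2653
t 12.90 th -0.3658 r 0.2653
t 12.95 th -0.3658 r 0.2653
t 13.00 th -0.3658 r 0.2653
t 13.05 th -0.3658 r 0.2653
t 13.10 th -0.3658 r 0.2653
t 13.15 th -0.3658 r 0.2653
t 13.20 th -0.3658 r 0.2653
t 13.25 th -0.3658 r 0.2653
now t 13.3 tool [0.452  0.1374] u 0.3439 v -0.0019
```

It looks fully stopped. I'll lift straight out of the fork, wait, and check with both cameras.

{"fn": "carry_out", "kwargs": {
  "targets": [
    [0,0,-1.5,0,-1],
    [0,0,-3,0,-1],
    [0,0,-4,0,-1],
    [0,0,-4,0,-1],
    [0,0,-3,0,-1],
    [0,0,0,0,-1]
  ]
}}

```text
t: 13.9
eef_pos: [0.4543, 0.1387, 0.2796]
tool_rot: [0.002, 0.765, 0.644, 0.004]
contact_force: [-0.1, -0.4, 0.6]
gripper_width: -0.003
grasp_force: 0.0
```

```bash
python3 -c "
from h import *
report(3)
im=imaging.read_camera('scene'); side=imaging.read_camera('side')
cv2.imwrite('pics/s2.png',np.hstack([cv2.resize(im[150:330,230:450,::-1],(400,327),interpolation=2),cv2.resize(side[180:360,230:450,::-1],(400,327),interpolation=2)]))"
```

```text
t 13.90 th -0.3658 r 0.2653
t 13.95 th -0.3658 r 0.2653
t 14.00 th -0.3658 r 0.2653
now t 14.05 tool [0.4516 0.1371] u 0.3442 v -0.0024
```

View pics/s2.png

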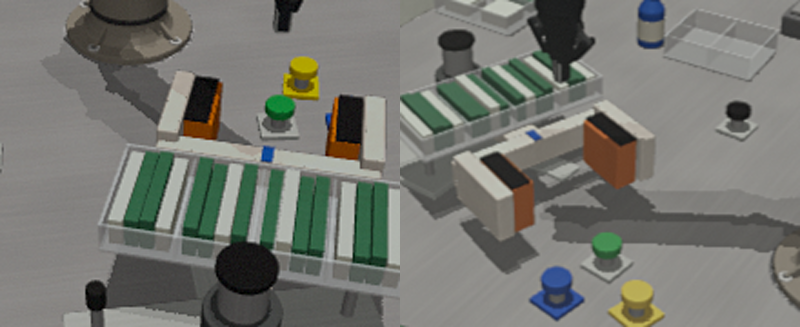

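The carrier stands still, with the green post now visible in both views at scene (383,208) and side (344,312), between the prongs. I'll refine the alignment with the code centroid.

{"fn": "carry_out", "kwargs": {
  "targets": [
    [0,0,0,0,-1],
    [0,0,0,0,-1],
    [0,0,0,0,-1],
    [0,0,0,0,-1],
    [0,0,0,0,-1],
    [0,0,0,0,-1],
    [0,0,0,0,-1],
    [0,0,0,0,-1],
    [0,0,0,0,-1],
    [0,0,0,0,-1],
    [0,0,0,0,-1],
    [0,0,0,0,-1]
  ]
}}

```text
t: 15.35
eef_pos: [0.4521, 0.1374, 0.2753]
tool_rot: [0.0, 0.765, 0.644, 0.0]
contact_force: [0.1, 0.2, -1.1]
gripper_width: 0.003
grasp_force: 0.0
```

```bash
python3 -c "
from h import *
report(2)
c={}
for n,w,bw in (('scene',(365,400,190,225),0),('side',(325,362,300,325),0)):
    im=imaging.read_camera(n); h=cv2.cvtColor(im,cv2.COLOR_RGB2HSV)
    def cen(lo,hi,w):
        m=np.zeros((480,640),np.uint8); m[w[2]:w[3],w[0]:w[1]]=cv2.inRange(h,lo,hi)[w[2]:w[3],w[0]:w[1]]; ys,xs=np.nonzero(m); return np.array([xs.mean(),ys.mean()]),len(xs)
    c[n]=(cen((50,120,70),(75,255,255),w),cen((105,150,60),(125,255,255),(365,390,225,245) if n=='scene' else (295,312,246,262)))
print(c)
g,e=tri(c['scene'][0][0],c['side'][0][0]); p,e2=tri(c['scene'][1][0],c['side'][1][0]); print(g,e,p,e2)
for P in (g,p):
    d=AX-P[:2]; print(np.arctan2(d[1],d[0]),np.hypot(*d))
"
```

```text
t 15.35 th -0.3658 r 0.2653
t 15.40 th -0.3658 r 0.2653
now t 15.45 tool [0.4521 0.1374] u 0.3439 v -0.0019
{'scene': ((array([383.6746988 , 208.54216867]), 166), (array([376.5, 234.5]), 44)), 'side': ((array([343.0952381 , 314.17687075]), 147), (array([303.61538462, 254.38461538]), 13))}
[0.32639143 0.19522042 0.04409339] 0.14751068056244776 [0.5252053  0.11171437 0.12881838] 0.141574379212841
-0.3805391153322748 0.4819877966128532
-0.366692307522033 0.26640579736484327
```

The error is about 7 mm against the allowed 28 mm. I'll wait a little longer, then hand in.

{"fn": "carry_out", "kwargs": {
  "targets": [
    [0,0,0,0,-1],
    [0,0,0,0,-1],
    [0,0,0,0,-1],
    [0,0,0,0,-1],
    [0,0,0,0,-1],
    [0,0,0,0,-1],
    [0,0,0,0,-1],
    [0,0,0,0,-1],
    [0,0,0,0,-1],
    [0,0,0,0,-1],
    [0,0,0,0,-1],
    [0,0,0,0,-1]
  ]
}}

```text
t: 16.75
eef_pos: [0.4521, 0.1374, 0.2753]
tool_rot: [-0.0, 0.765, 0.644, -0.0]
contact_force: [0.2, 0.4, -0.4]
gripper_width: -0.003
grasp_force: 0.0
```

```bash
python3 -c "
from h import *
r=report(1)
if abs(r[-1,1]+.37)<.03: print(bot.hand_in())"
```

```text
t 16.75 th -0.3658 r 0.2653
now t 16.8 tool [0.4521 0.1374] u 0.3439 v -0.0019
the job is handed in; nothing more can be done
None
```

I handed the job in at about 17 s: the carrier had stood still and untouched for over 4 s, with its centre line measured about 7 mm from the green post (28 mm allowed); the hand-in call returned no verdict.

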